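# Put the bar tools away in the lidded counter box

### The job

Lever up the lid of the wooden tool box with the blade of the spatula, not with your fingers, and swing it fully open. Then put first the spatula and then the loose spoon in the box, lowering each right down to the floor before letting go, so that both lie flat and parallel to the spoon already in it, blade and bowl at the same end as its bowl, not touching one another. Leave the lid open, and leave the stored spoon, cup and pitcher where they are.

Things in the scene. Friction and masses are not known exactly. Their poses are not given: they have to be found in the camera images.
- box: Open-topped wooden box fixed to the counter: outside 170 (its x) by 270 (its y) by 40 mm high, walls and floor 5 mm thick, inside 160 by 260 mm. Origin: centre of its underside; x points from the lip side (nearer the robot) to the hinge side, y along its long side, z up.
- lid (a joint): Lid angle: 0 closed, 1.9 rad at its stop, leaning back away from the robot; a stiff hinge holds it where it is left (2 N at the lip moves it). Clear panel in a steel frame, 6 thick, 270 wide, 188 mm from hinge to lip, no handle; closed, its underside is 40.5 mm above the counter and its lip overhangs the box front by 18 mm, free space below.
- lid_hinge (a point): Point on the hinge axis (parallel to the box's y), at the middle of the box's far long side, level with the closed lid's underside.
- lid_lip (a point): Middle of the lip's free edge on the lid's underside; moves with the lid.
- spatula: Loose flat-bladed spatula, 200 mm long, about 90 g, lying flat. Wooden handle 110 long, 18 wide, 14 mm high, from x = -85 to +25 mm; straight flat steel blade 26 wide and 3 mm thick from x = 20 to 115 mm, its underside 4 mm above the handle's underside. Origin: on the underside, near the centre of mass; x points to the blade, z up.
- spatula_tip (a point): Middle of the blade's end, at mid thickness, 115 mm ahead of the spatula's origin and 5.5 mm above its underside.
- spoon: Loose steel tasting spoon, 182 mm long, about 60 g, lying flat. Handle 12 wide and 9 mm high from x = -100 to +40 mm; round bowl 44 mm across and 12 mm high centred at x = 60 mm. Origin: on the underside of the handle, near the centre of mass; x points to the bowl, z up.
- spoon_tip (a point): Centre of the loose spoon's bowl, 60 mm ahead of its origin, 3 mm above its underside.
- stored_spoon: A spoon identical to the loose one, already lying in the box along the hinge side, about 54 mm from the box's middle line. Same origin and axes. To stay as it is.
- stored_spoon_tip (a point): Centre of the stored spoon's bowl; shows at which end of the box (along its y) blade and bowls belong.
- cup: White cup with a handle, 84 mm across, 60 mm high, on the counter. Bystander. Origin: centre of its underside.
- pitcher: Steel milk pitcher, 86 mm across, 105 mm high, handle 75 mm out. Bystander. Origin: centre of its underside.
Things that resemble listed ones, but are neither listed nor needed, are in the scene too. Leave any red look-alike of the spoon alone.

How it is judged:
On the way, in this order (a step that is already met when the one before it is completed fails the run):
1. the lid is raised past 0.35 rad by the spatula, the fingers not touching lid or box (value of joint lid above 0.35 rad and contact force between spatula and box above 0.1 N and contact force between the fingers and box below 0.1 N), for 0.05 s.
2. the spatula, still in the fingers, is down at the floor of the box (within 9 mm), flat, within 0.17 rad of the box's long side, blade at the bowl end (x of spatula in the frame of box between -0.08 and 0.08 m and y of spatula in the frame of box between -0.13 and 0.13 m and z of spatula in the frame of box between 0 and 0.014 m and angle between spatula's own z axis and vertical below 0.12 rad and angle between the x axis of spatula and the y axis of box, either way round below 0.17 rad and y of spatula_tip in the frame of box above 0 m and contact force between the fingers and spatula above 0.5 N), for 0.05 s.
3. the loose spoon, still in the fingers, is down at the floor of the box in the same way (x of spoon in the frame of box between -0.08 and 0.08 m and y of spoon in the frame of box between -0.13 and 0.13 m and z of spoon in the frame of box between 0 and 0.014 m and angle between spoon's own z axis and vertical below 0.12 rad and angle between the x axis of spoon and the y axis of box, either way round below 0.17 rad and y of spoon_tip in the frame of box above 0 m and contact force between the fingers and spoon above 0.5 N), for 0.05 s.
At the end, for the whole second after the job is handed in: Lid open past 1.4 rad. Spatula and both spoons at rest on the box floor (origin under 14 mm up), flat within 0.12 rad, within 0.17 rad of the box's long side, blade and bowls in its +y half, not touching one another; stored spoon within 30 mm of its start (value of joint lid above 1.4 rad and x of spatula in the frame of box between -0.08 and 0.08 m and y of spatula in the frame of box between -0.13 and 0.13 m and z of spatula in the frame of box between 0 and 0.014 m and angle between each of spatula, spoon, stored_spoon's own z axis and vertical below 0.12 rad and angle between the x axis of each of spatula, spoon, stored_spoon and the y axis of box, either way round below 0.17 rad and y of each of spatula_tip, spoon_tip, stored_spoon_tip in the frame of box above 0 m and x of spoon in the frame of box between -0.08 and 0.08 m and y of spoon in the frame of box between -0.13 and 0.13 m and z of spoon in the frame of box between 0 and 0.014 m and x of stored_spoon in the frame of box between -0.08 and 0.08 m and y of stored_spoon in the frame of box between -0.13 and 0.13 m and z of stored_spoon in the frame of box between 0 and 0.014 m and contact force between spatula and spoon below 0.05 N and contact force between each of spatula, spoon and stored_spoon below 0.05 N and distance of stored_spoon from where it was at the start of the episode below 0.03 m and linear speed of each of spatula, spoon, stored_spoon below 0.02 m/s and velocity of joint lid between -0.1 and 0.1 rad/s).
It fails at once if the fingers touch the box or lid while the lid is between 0.1 and 0.5 rad (value of joint lid between 0.1 and 0.5 rad and contact force between the fingers and box above 0.5 N).
It fails at once if the cup or pitcher is moved 30 mm or tipped (distance of any of cup, pitcher from where it was at the start of the episode above 0.03 m or angle between any of cup, pitcher's own z axis and vertical above 0.3 rad).
It also fails if it takes over 72 s, if anything falls off the work surface, if the arm or the gripper's body presses on something with over 40 N, if the wrist force passes 120 N, or if a joint passes its speed limit or range.

### The arm

A 6-joint arm with a two-finger parallel gripper is mounted at the origin on the work surface. World frame = base frame: x ahead of the robot, y to its left, z up, the work surface at z = 0. Lengths are in m, angles in rad, forces in N, time in s.
With the tool pointing down it reaches from about 0.225 to 0.875 m from the base axis. Payload 3.4 kg.
Tool frame: the origin (TCP) lies on the centre line of the jaws, within the pads' length; the fingertips stand 17 mm ahead of it and the grasp point (between the pads) lies 2 mm behind it; z points along the fingers, y is the line along which they close (so a half turn about z gives the same grasp; the last joint's range is limited). The gripper opens to 85 mm and grips with 20 to 120 N. Pads are 22 mm wide; open, the fingers measure 114 mm over their backs; the gripper's body (76 mm by 85 mm) begins 54 mm behind the grasp point. The pads swing forward as they close: fully open they stand 13 mm farther back than shut.
Start: joints at [-1.418, 0.276, 1.505, -0, 1.361, -0.121], TCP at [0.155, -0.554, 0.248] pointing down, gripper open.
Joint ranges: [-2.89, 2.89], [-0.75, 2.08], [0.22, 2.7], [-1.18, 4.32], [0.11, 2.71], [-2.7, 2.7]. Speed limits (rad/s): [2.57, 2.57, 3.14, 3.14, 3.14, 3.14].

### API

Orientations are given as [roll, pitch, yaw] about the fixed x, y, z axes, in that order (R = Rz(yaw) Ry(pitch) Rx(roll)).
In Python, from station import manip gives the robot as it stands.
- The arm moves only by the tool drive_tool, never from a script. Its argument "increments" is a list of rows, each a list of 7 numbers: the shift along the tool's x, y, z in units of 40 mm (1.0 is 40 mm), then the turn, a rotation vector about the tool's x, y, z in units of 8 degrees (1.0 is 8 degrees), then the opening, from 0 (shut) to 1 (fully open). In form: [[tx, ty, tz, rx, ry, rz, jaw], ...]. A call has 1 to 8 rows; each row is the pose to reach, as a shift and turn from the pose commanded when the call began, along the tool's axes at that moment; what a row does not reach only later rows make up. A row lasts 1/10 s, in which the tool goes at most 50 mm and 8.59 degrees, less where a joint would pass 70% of its speed; a pose out of reach is approached as far as the arm can. A call with a gripper value outside its range is refused whole. The fingers move at their own pace and stop on an object; "newtons" is the grip in N (left out, the last holds). Time passes only in rows, so rows that repeat a pose let the fingers close. It gives the time, the measured TCP pose, the force, the opening and the grip force at its end, in the units of the state.
- manip.sense(): the state, without advancing time (a new reading comes with each control period).
- manip.read_camera(name): name is "scene" or "top" or "wrist"; returns a dict with "img" (480x640x3 uint8, blue, green, red), "vfov" (degrees; the focal length in pixels is half the picture's height over the tangent of half this angle, whatever the lens; pixels are square), "cx", "cy" (the principal point, pixels), "rvec" (rotation vector, rad) and "tvec" (3), from world to camera coordinates, as OpenCV has them; the wrist camera has in their place "hand_eye" (4x4, takes a point from camera to tool coordinates, whose origin is the TCP and whose axes are the flange's). Camera axes: x right, y down, z forward; pixel columns grow to the right and rows downward; lengths in m; the calibration is good to about 2 mm. A picture is of the moment at which its call begins: read the wrist's pose just before it. There is no depth.
- manip.sign_off(): hands the job in; it is judged then, once.
Trained networks look in the newest picture that a camera, given by its name, has taken for a name from the list of things; names that differ only in an ending like _2 or _b are one class to them, and where a whole thing is asked for, a point or a joint stands for the part that bears it (a point fixed in the world has none). Each returns a list of dicts, best first, with "confidence" (0 to 1); they miss things now and then, are a little off and sometimes report something else, mostly with a low value. They report only what shows in the picture. A call takes as long as a camera call. They do not tell look-alikes from the thing itself.
- manip.regions_of(label, camera): "region" (480x640 bool, what is visible of it) and "point" ([column, row] in pixels, amid what is visible of it).
The state is a dict: "time_s": time; "joints": joint angles; "joint_velocities": joint speeds; "effort": joint torques, N m; "tool_pos": TCP position; "eef_rot": TCP orientation; "contact_force": force on the tool from outside, world axes, zero at the start; "ft_torque": the same for the moment, N m; "width": opening from 0.0 (shut) to 1.0 (fully open); "grip_force": force on a finger pad.
Only numpy, scipy, OpenCV 4.12 (cv2) and the standard library are available. Lean on these libraries where they do the work, as an engineer would, in place of code of your own. Each camera call takes 0.05 s, during which the arm holds its last target. There are 200 camera calls.

## Working session

There is one attempt and no reset: what is moved stays moved. The work goes in short steps, Python scripts to look and compute and a tool call to move; the robot and the scene stay as the last step left them, time stands still between calls to the robot, and variables do not carry over. Pictures are saved under pics/ and viewed, at most 10 in all, crops included, and the job is handed in when it is done.

Besides the shell and the picture viewer there is one more tool, called after "Emit:" as a command line: name --pt "numbers of a row" for each row, then --argument value for the rest. drive_tool: Moves the arm, as the interface text tells. Its arguments: {"type":"object","properties":{"increments":{"type":"array","items":{"type":"array","items":{"type":"number"}}},"newtons":{"type":"number"}},"required":["increments"]}

```bash
mkdir -p pics; ls; cat > h.py <<'E'
import numpy as np, cv2
from scipy.spatial.transform import Rotation as Ro
from station import manip
def shot(cam,f=None):
    s=manip.sense(); c=manip.read_camera(cam)
    if f: cv2.imwrite('pics/'+f,c['img'])
    fl=240/np.tan(np.radians(c['vfov'])/2)
    if 'rvec' in c:
        R,_=cv2.Rodrigues(np.array(c['rvec'],float)); t=np.array(c['tvec'],float).ravel()
        Rw=R.T; o=-R.T@t
    else:
        H=np.array(c['hand_eye']); T=Ro.from_euler('xyz',s['eef_rot']).as_matrix()
        Rw=T@H[:3,:3]; o=T@H[:3,3]+np.array(s['tool_pos'])
    return dict(img=c['img'],f=fl,cx=c['cx'],cy=c['cy'],R=Rw,o=o)
def ray(c,px,z):
    px=np.atleast_2d(np.array(px,float))
    d=np.c_[(px[:,0]-c['cx'])/c['f'],(px[:,1]-c['cy'])/c['f'],np.ones(len(px))]@c['R'].T
    return c['o']+d*((z-c['o'][2])/d[:,2])[:,None]
def proj(c,P):
    q=(np.atleast_2d(P)-c['o'])@c['R']
    return np.c_[q[:,0]/q[:,2]*c['f']+c['cx'],q[:,1]/q[:,2]*c['f']+c['cy']]
def inc(P,R=None):
    """increment units to reach world TCP P (and rotation matrix R) from the sensed pose"""
    s=manip.sense(); T=Ro.from_euler('xyz',s['eef_rot']).as_matrix()
    d=T.T@(np.array(P)-s['tool_pos'])/0.04
    r=np.zeros(3) if R is None else np.degrees(Ro.from_matrix(T.T@R).as_rotvec())/8
    return np.round(np.r_[d,r],3)
E
python3 - <<'E'
from h import *
for cam in('top','scene'):
    c=shot(cam,cam+'0.png'); print(cam,c['o'].round(3),c['f'],c['R'].round(2).tolist())
    for n in('spatula','spoon','stored_spoon','box','lid','cup','pitcher'):
        for r in manip.regions_of(n,cam)[:4]:
            print(n,round(r['confidence'],2),np.round(r['point']),r['region'].sum(),ray(c,r['point'],0.005)[0].round(3))
print(manip.sense())
E
```

```text
pics
top [ 0.397 -0.066  1.258] 520.0948634686679 [[-0.02, -1.0, 0.06], [-1.0, 0.02, 0.02], [-0.02, -0.06, -1.0]]
spatula 0.95 [161. 229.] 781 [0.515 0.346 0.005]
spoon 0.84 [443. 253.] 554 [ 0.439 -0.336  0.005]
spoon 0.83 [512. 250.] 540 [ 0.443 -0.501  0.005]
spoon 0.62 [436. 355.] 482 [ 0.198 -0.309  0.005]
spoon 0.4 [311. 179.] 9080 [ 0.628 -0.022  0.005]
box 0.79 [311. 180.] 9138 [ 0.626 -0.021  0.005]
lid 0.92 [312. 181.] 9153 [ 0.622 -0.025  0.005]
cup 0.65 [157. 161.] 1344 [0.681 0.354 0.005]
pitcher 0.65 [436. 157.] 1391 [ 0.672 -0.327  0.005]
scene [0.913 0.767 0.858] 577.5861903092675 [[-0.89, 0.29, -0.36], [0.46, 0.58, -0.67], [0.01, -0.76, -0.65]]
spatula 0.91 [408. 421.] 1392 [0.521 0.345 0.005]
spoon 0.88 [249. 168.] 317 [ 0.468 -0.504  0.005]
spoon 0.75 [365. 180.] 387 [ 0.214 -0.316  0.005]
spoon 0.66 [277. 196.] 461 [ 0.453 -0.351  0.005]
box 0.73 [270. 292.] 11474 [ 0.606 -0.042  0.005]
box 0.32 [270. 285.] 9225 [ 0.599 -0.061  0.005]
lid 0.88 [272. 288.] 9313 [ 0.598 -0.053  0.005]
cup 0.74 [332. 447.] 3134 [0.659 0.33  0.005]
pitcher 0.97 [198. 208.] 1899 [ 0.648 -0.391  0.005]
{'time_s': 0.8, 'joints': array([-1.41797895e+00,  2.75855647e-01,  1.50489947e+00, -6.30870888e-07,
        1.36071040e+00, -1.20992072e-01]), 'joint_velocities': array([-3.64671020e-05, -3.18475438e-04,  1.20753055e-03,  3.50073006e-04,
        1.82598921e-03,  6.08937982e-04]), 'effort': array([-7.69887738e-04, -4.16599059e+01, -2.46091479e+01, -6.90864072e-04,
       -5.48222408e-05,  1.14078858e-05]), 'tool_pos': array([ 0.15548305, -0.55360315,  0.24835354]), 'eef_rot': array([3.14146653e+00, 1.59569610e-05, 2.73809576e-01]), 'contact_force': array([-1.0114818 , -0.76292617,  0.50257394]), 'ft_torque': array([0.04532658, 0.01487068, 0.01427791]), 'grip_force': 0.0, 'width': 1.0015069415340807}
```

View pics/top0.png

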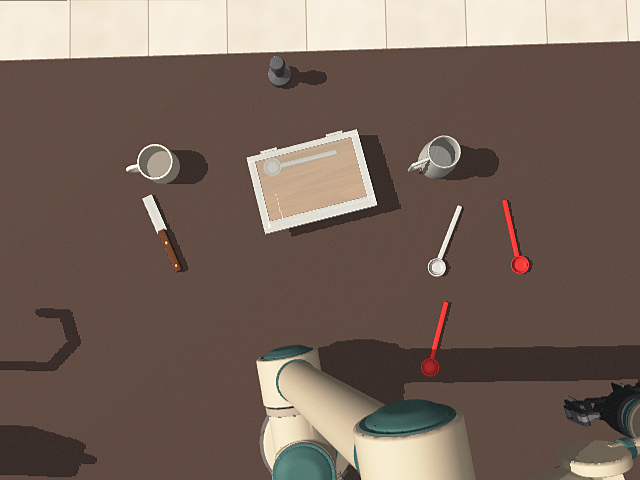

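View pics/scene0.png

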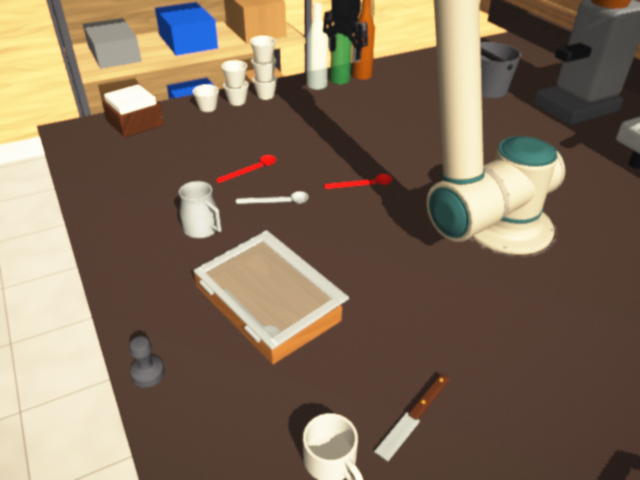

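The top view shows the spatula at about (162,232) with its blade up-left. The loose white spoon has its bowl at (437,268), with red look-alikes either side. The closed lid's corners are about (248,155), (357,130), (377,205) and (267,233), and the stored bowl is at (272,167), the left (+y) end.

```bash
cat >> h.py <<'E'
def axis(c,reg,z):
    v,u=np.nonzero(reg); P=ray(c,np.c_[u,v],z)[:,:2]
    m=P.mean(0); w,V=np.linalg.eigh(np.cov(P.T)); a=V[:,1]; t=(P-m)@a; s=(P-m)@V[:,0]
    return m,a,(t.min(),t.max()),(s.min(),s.max()),np.mean((t/t.std())**3)
E
python3 - <<'E'
from h import *
c=shot('top')
for n,z in(('spatula',.008),('spoon',.006)):
    for r in manip.regions_of(n,'top')[:4]:
        if r['region'].sum()>3000: continue
        m,a,t,s,k=axis(c,r['region'],z)
        col=c['img'][r['region']].mean(0).round()
        print(n,m.round(3),'yaw',np.arctan2(a[1],a[0]).round(3),np.round(t,3),np.round(s,3),k.round(2),col,'ends',(m+a*t[0]).round(3),(m+a*t[1]).round(3))
for n in('lid','box'):
  r=manip.regions_of(n,'top')[0]['region']
  v,u=np.nonzero(r); P=ray(c,np.c_[u,v],.0465)[:,:2]
  rc=cv2.minAreaRect((P*1000).astype(np.float32)); print(n,rc,cv2.boxPoints(rc).round().tolist())
E
```

```text
spatula [0.512 0.343] yaw -2.743 [-0.093  0.108] [-0.014  0.015] 0.18 [128. 143. 163.] ends [0.597 0.379] [0.412 0.301]
spatula [ 0.454 -0.336] yaw 2.741 [-0.107  0.07 ] [-0.019  0.02 ] -0.45 [203. 213. 216.] ends [ 0.552 -0.378] [ 0.389 -0.309]
spoon [ 0.219 -0.307] yaw 2.86 [-0.11   0.069] [-0.02  0.02] -0.56 [ 45.  47. 186.] ends [ 0.325 -0.337] [ 0.152 -0.287]
spoon [ 0.454 -0.337] yaw 2.752 [-0.109  0.072] [-0.021  0.022] -0.47 [189. 198. 202.] ends [ 0.555 -0.379] [ 0.387 -0.31 ]
spoon [ 0.461 -0.505] yaw -2.944 [-0.108  0.077] [-0.02   0.022] -0.4 [ 54.  57. 212.] ends [ 0.567 -0.483] [ 0.385 -0.52 ]
lid ((615.2620239257812, -24.310791015625), (190.30581665039062, 274.19427490234375), 13.058666229248047) [[492.0, 88.0], [554.0, -179.0], [739.0, -136.0], [677.0, 131.0]]
box ((618.1475219726562, -23.650115966796875), (194.2900848388672, 272.4771423339844), 13.119451522827148) [[493.0, 87.0], [554.0, -178.0], [744.0, -134.0], [682.0, 131.0]]
```

```bash
cat >> h.py <<'E'
def down(yaw): return Ro.from_euler('xyz',[np.pi,0,yaw]).as_matrix()
E
python3 -c "
from h import *
print(inc([.477,.328,.15],down(.399)))"
```

```text
[ 1.3698e+01 -1.9046e+01  2.4560e+00  1.0000e-03  0.0000e+00 -8.9700e-01]
```

Emit:
drive_tool --pt "13.7 -19.05 0 0 0 -0.9 1" --pt "13.7 -19.05 0 0 0 -0.9 1" --pt "13.7 -19.05 0 0 0 -0.9 1" --pt "13.7 -19.05 0 0 0 -0.9 1" --pt "13.7 -19.05 0 0 0 -0.9 1" --pt "13.7 -19.05 0 0 0 -0.9 1" --pt "13.7 -19.05 0 0 0 -0.9 1" --pt "13.7 -19.05 0 0 0 -0.9 1" --newtons 80

```text
time_s: 1.85
tool_pos: [0.2927, -0.176, 0.2486]
eef_rot: [3.14, -0.001, 0.398]
contact_force: [1.3, -0.3, 0.6]
width: 0.997
grip_force: 0.0
```

```bash
python3 -c "
from h import *
print(inc([.477,.328,.15],down(.399)),manip.sense()['joints'].round(2))"
```

```text
[ 9.130e+00 -9.832e+00  2.461e+00  9.000e-03 -7.000e-03 -6.000e-03] [-0.75 -0.09  1.92  0.    1.31  0.43]
```

Emit:
drive_tool --pt "9.1 -9.8 0 0 0 0 1" --pt "9.1 -9.8 0 0 0 0 1" --pt "9.1 -9.8 0 0 0 0 1" --pt "9.1 -9.8 0 0 0 0 1" --pt "9.1 -9.8 0 0 0 0 1" --pt "9.1 -9.8 0 0 0 0 1" --pt "9.1 -9.8 0 0 0 0 1" --pt "9.1 -9.8 0 0 0 0 1"

```text
time_s: 2.65
tool_pos: [0.4295, 0.2004, 0.2485]
eef_rot: [3.141, -0.001, 0.4]
contact_force: [0.8, -0.3, -0.5]
width: 0.999
grip_force: 0.0
```

Emit:
drive_tool --pt "1.5 -1.5 1.2 0 0 0 1" --pt "1.5 -1.5 1.2 0 0 0 1" --pt "1.5 -1.5 1.2 0 0 0 1"

```text
time_s: 2.95
tool_pos: [0.4614, 0.2804, 0.1966]
eef_rot: [-3.14, 0.004, 0.403]
contact_force: [-0.2, -0.8, 0.3]
width: 1.002
grip_force: 0.0
```

```bash
python3 -c "
from h import *
c=shot('wrist','w1.png')
for n in ('spatula',):
  for r in manip.regions_of(n,'wrist')[:2]:
    m,a,t,s,k=axis(c,r['region'],.008)
    print(r['confidence'],m.round(3),np.arctan2(a[1],a[0]).round(3),np.round(t,3),np.round(s,3),(m+a*t[0]).round(3),(m+a*t[1]).round(3))
print(inc([.477,.328,.15],down(.399)),manip.sense()['tool_pos'])"
```

```text
0.77 [0.516 0.347] -2.74 [-0.08   0.114] [-0.014  0.013] [0.589 0.379] [0.411 0.303]
[ 0.878 -1.017  1.228  0.005  0.021  0.016] [0.46069721 0.27690781 0.19926347]
```

View pics/w1.png

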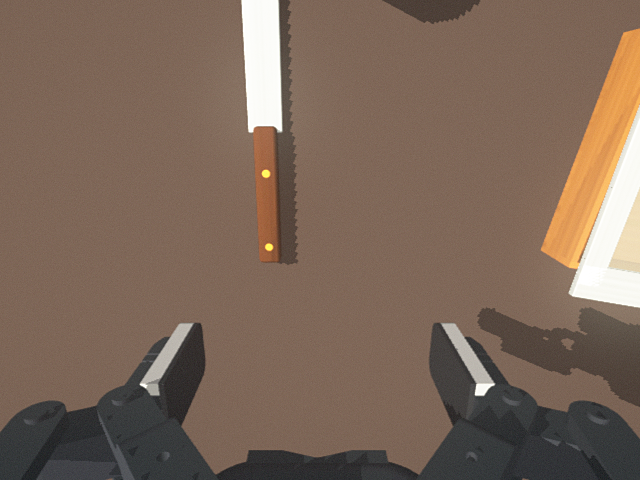

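The wrist view shows the handle from (265,127) to its butt at (270,262). This agrees with the top view to within 2 mm. Next I go over it and down.

Emit:
drive_tool --pt "0.85 -1.05 2 0 0 0 1" --pt "0.85 -1.05 2 0 0 0 1" --pt "0.85 -1.05 3.2 0 0 0 1" --pt "0.85 -1.05 3.2 0 0 0 1" --pt "0.85 -1.05 3.2 0 0 0 0.5" --pt "0.85 -1.05 3.2 0 0 0 0.5"

```text
time_s: 3.65
tool_pos: [0.478, 0.3285, 0.0753]
eef_rot: [-3.141, -0.005, 0.398]
contact_force: [-0.1, 0.5, 0.7]
width: 0.689
grip_force: 0.0
```

```bash
python3 -c "
from h import *
print(inc([.476,.330,.020],down(.401)),manip.sense()['tool_pos'],manip.sense()['width'])"
```

```text
[-3.900e-02 -5.300e-02  1.383e+00 -1.000e-03 -3.600e-02 -1.900e-02] [0.4780139  0.32852007 0.07532903] 0.6894194396581155
```

Emit:
drive_tool --pt "0 -0.05 0.7 0 0 0 0.5" --pt "0 -0.05 1.3 0 0 0 0.5" --pt "0 -0.05 1.35 0 0 0 0.5" --pt "0 -0.05 1.35 0 0 0 0.5" --pt "0 -0.05 1.35 0 0 0 0.0" --pt "0 -0.05 1.35 0 0 0 0.0" --pt "0 -0.05 1.35 0 0 0 0.0" --pt "0 -0.05 1.35 0 0 0 0.0"

```text
time_s: 4.45
tool_pos: [0.4768, 0.331, 0.0206]
eef_rot: [-3.142, -0.004, 0.4]
contact_force: [-1.5, -1.0, 6.0]
width: 0.18
grip_force: 78.9
```

Emit:
drive_tool --pt "0 0 0 0 0 0 0.0" --pt "0 0 0 0 0 0 0.0" --pt "0 0 0 0 0 0 0.0" --newtons 110

```text
time_s: 4.75
tool_pos: [0.4769, 0.3311, 0.0207]
eef_rot: [-3.141, -0.004, 0.4]
contact_force: [-0.6, -1.4, 6.6]
width: 0.174
grip_force: 108.4
```

Emit:
drive_tool --pt "0 0 -1 0 0 0 0.0" --pt "0 0 -2 0 0 0 0.0" --pt "0 0 -3 0 0 0 0.0" --pt "0 0 -3.2 0 0 0 0.0" --pt "0 0 -3.2 0 0 0 0.0"

```text
time_s: 5.25
tool_pos: [0.4765, 0.331, 0.1488]
eef_rot: [-3.141, -0.005, 0.4]
contact_force: [0.1, -0.8, -0.9]
width: 0.171
grip_force: 108.0
```

```bash
python3 -c "
from h import *
print(inc([.372,-.081,.15],down(.228)))
c=shot('wrist','w2.png')
for r in manip.regions_of('spatula','wrist')[:1]:
    m,a,t,s,k=axis(c,r['region'],manip.sense()['tool_pos'][2]-.013)
    print(manip.sense()['tool_pos'],m.round(3),np.arctan2(a[1],a[0]).round(3),(m+a*t[0]).round(3),(m+a*t[1]).round(3))
"
```

```text
[-6.413e+00  8.474e+00 -6.600e-02 -6.000e-03 -3.700e-02  1.229e+00]
```

View pics/w2.png

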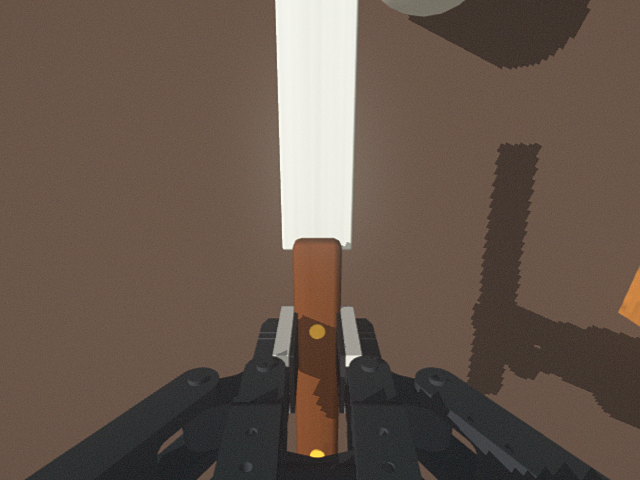

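The spatula is held straight, its handle front at (317,240). Next is the approach to the lip.

Emit:
drive_tool --pt "-6.4 8.5 -0.1 0 0 1.23 0" --pt "-6.4 8.5 -0.1 0 0 1.23 0" --pt "-6.4 8.5 -0.1 0 0 1.23 0" --pt "-6.4 8.5 -0.1 0 0 1.23 0" --pt "-6.4 8.5 -0.1 0 0 1.23 0" --pt "-6.4 8.5 -0.1 0 0 1.23 0" --pt "-6.4 8.5 -0.1 0 0 1.23 0" --pt "-6.4 8.5 -0.1 0 0 1.23 0"

```text
time_s: 6.15
tool_pos: [0.3759, -0.0587, 0.1485]
eef_rot: [-3.14, 0.003, 0.228]
contact_force: [1.5, -1.2, -0.8]
width: 0.17
grip_force: 108.1
```

```bash
python3 -c "
from h import *
c=shot('wrist');s=manip.sense();T=Ro.from_euler('xyz',s['eef_rot']).as_matrix()
p=ray(c,[317,240],s['tool_pos'][2]-.0066)[0]; print('handle front in tool',T.T@(p-s['tool_pos']))
print(inc([.372,-.081,.0436],down(.228)),s['joints'].round(2))
"
```

```text
handle front in tool [ 0.04362012 -0.00788892  0.00627388]
[-0.122  0.33   2.627  0.034  0.048 -0.039] [-0.35  0.07  2.04 -0.01  1.03  1.  ]
```

Emit:
drive_tool --pt "-0.1 0.3 1.0 0 0 0 0" --pt "-0.1 0.3 2.0 0 0 0 0" --pt "-0.1 0.3 2.6 0 0 0 0" --pt "-0.1 0.3 2.6 0 0 0 0" --pt "-0.1 0.3 2.6 0 0 0 0"

```text
time_s: 6.7
tool_pos: [0.376, -0.0696, 0.0453]
eef_rot: [-3.14, 0.003, 0.228]
contact_force: [-0.3, -0.1, -0.0]
width: 0.17
grip_force: 108.2
```

```bash
python3 -c "
from h import *
c=shot('wrist','w3.png');s=manip.sense();T=Ro.from_euler('xyz',s['eef_rot']).as_matrix()
print(c['cx'],c['cy'],s['tool_pos'],s['eef_rot'],inc([.372,-.081,.0436],down(.228)))
for px,z in (([317,240],s['tool_pos'][2]-.0066),):
  p=ray(c,px,z)[0]; print('handle front in tool',T.T@(p-s['tool_pos']))
c=shot('top','t3.png')
i=cv2.resize(c['img'][160:360,220:440],None,fx=2.6,fy=2.6); w=cv2.resize(cv2.imread('pics/w3.png'),None,fx=.34,fy=.34)
cv2.imwrite('pics/t3c.png',i); hx=np.array([.707,-.003]); ex=np.array([.974,.226])
t=hx-ex*.214
print('expected tip px',proj(c,[[*t,.030]]),'lip px',proj(c,[[*(hx-ex*.188),.0465]]))
"
```

```text
316.78562910756006 246.57791384323647 [ 0.37710214 -0.06995491  0.04617212] [-3.14145534e+00  3.18870495e-04  2.28108190e-01] [-0.187  0.24   0.064 -0.001  0.002  0.001]
handle front in tool [ 0.03973588 -0.00096498  0.00658746]
expected tip px [[324.1303135  230.54750634]] lip px [[321.25848635 219.24350287]]
```

View pics/t3c.png

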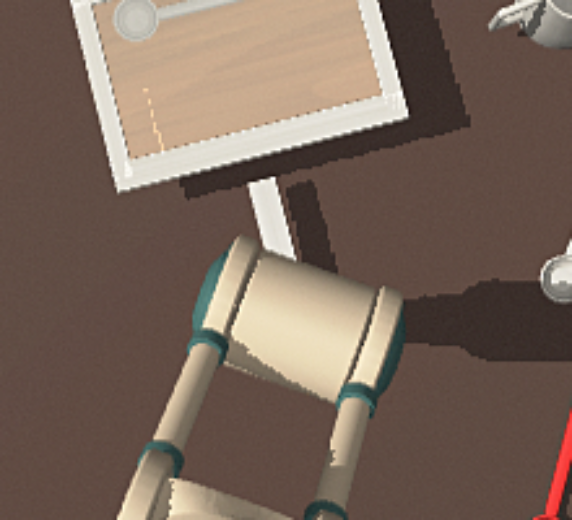

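View pics/w3.png

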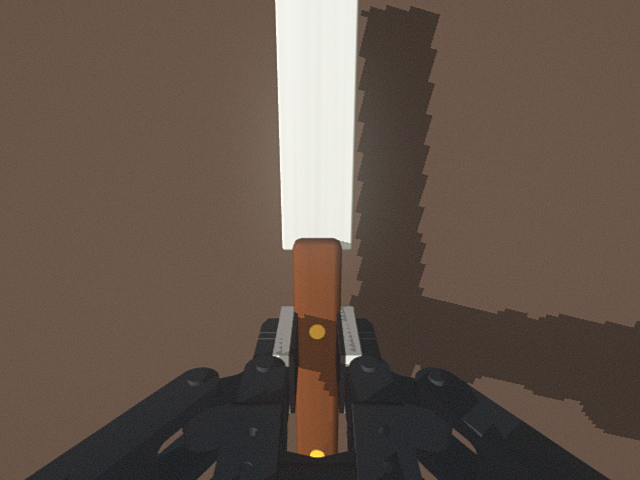

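The top crop shows the blade tip at crop (261,180), full-frame (320,229), about 17 mm short of the lip. Next I insert it about 11 mm under the lip and follow the lid's arc.

Emit:
drive_tool --pt "0.4 0 0 0 0 0 0" --pt "0.75 0 0 0 0 0 0" --pt "0.75 0 0 0 0 0 0" --pt "0.75 0 -0.2 0 0 0 0" --pt "0.77 0 -0.5 0 0 0 0" --pt "0.78 0 -0.75 0 0 0 0" --pt "0.78 0 -0.75 0 0 0 0" --newtons 120

```text
time_s: 7.5
tool_pos: [0.4075, -0.0632, 0.0773]
eef_rot: [3.14, -0.002, 0.228]
contact_force: [-0.2, -0.2, -1.4]
width: 0.166
grip_force: 121.8
```

```bash
python3 -c "
from h import *
s=manip.sense();print(s['tool_pos'],s['contact_force'],s['ft_torque'])
c=shot('scene');cv2.imwrite('pics/s4.png',cv2.resize(c['img'][170:420,170:480],None,fx=2,fy=2))
"
```

```text
[ 0.4075066  -0.06317357  0.07731044] [-0.15498264 -0.2303325  -1.39720142] [-0.02606642  0.0653003   0.08227039]
```

View pics/s4.png

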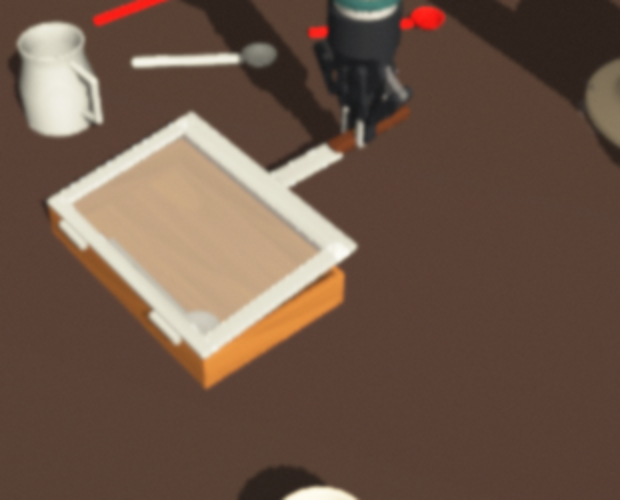

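The blade is under the lip and the lid is slightly raised. Next I continue along the arc.

Emit:
drive_tool --pt "0.1 0 -0.5 0 0 0 0" --pt "0.23 0 -0.94 0 0 0 0" --pt "0.4 0 -1.35 0 0 0 0" --pt "0.61 0 -1.74 0 0 0 0" --pt "0.86 0 -2.1 0 0 0 0" --pt "1.15 0 -2.44 0 0 0 0" --pt "1.15 0 -2.44 0 0 0 0"

```text
time_s: 8.25
tool_pos: [0.454, -0.053, 0.1748]
eef_rot: [3.14, -0.004, 0.228]
contact_force: [-0.1, 0.1, -1.0]
width: 0.166
grip_force: 121.9
```

```bash
python3 -c "
from h import *
s=manip.sense();print(s['tool_pos'],s['contact_force'],s['ft_torque'],s['width'])
c=shot('scene');cv2.imwrite('pics/s5.png',cv2.resize(c['img'][100:420,170:480],None,fx=1.8,fy=1.8))
"
```

```text
[ 0.45401705 -0.05299642  0.17480786] [-0.10140301  0.07343414 -1.00448415] [-0.00879582  0.00050997 -0.01875542] 0.16576057546362424
```

View pics/s5.png

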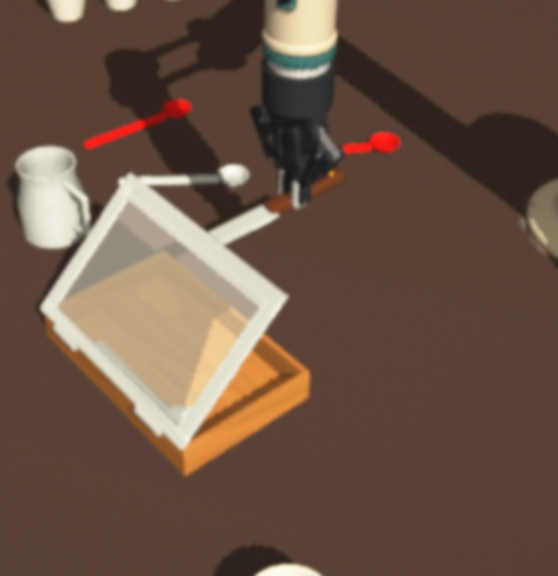

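The lid is at about 0.75 rad with the blade under its frame. I keep swinging it.

Emit:
drive_tool --pt "0.49 0 -0.45 0 0 0 0" --pt "1.03 0 -0.8 0 0 0 0" --pt "1.63 0 -1.05 0 0 0 0" --pt "2.27 0 -1.2 0 0 0 0" --pt "2.92 0 -1.25 0 0 0 0" --pt "3.59 0 -1.2 0 0 0 0" --pt "4.2 0 -1.1 0 0 0 0" --pt "4.2 0 -1.1 0 0 0 0"

```text
time_s: 9.1
tool_pos: [0.6173, -0.0145, 0.2152]
eef_rot: [-3.141, 0.001, 0.228]
contact_force: [-0.6, 0.0, -1.9]
width: 0.166
grip_force: 121.9
```

```bash
python3 -c "
from h import *
s=manip.sense();print(s['tool_pos'],s['contact_force'],s['ft_torque'],s['width'])
c=shot('scene');cv2.imwrite('pics/s6.png',cv2.resize(c['img'][100:420,120:480],None,fx=1.6,fy=1.6))
"
```

```text
[ 0.61731159 -0.0144904   0.21518539] [-0.60857245  0.04723107 -1.91169553] [-0.01159888  0.060557   -0.02862859] 0.16550759715214192
```

View pics/s6.png

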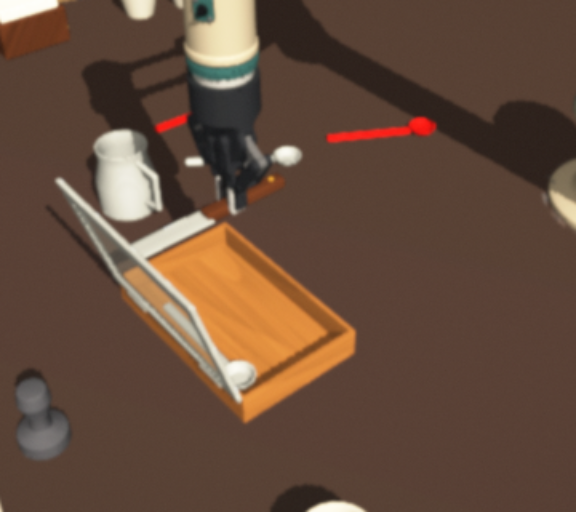

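The lid stands open leaning back (about 1.8 rad by the tip's position). Next I back off and turn the spatula to the box's long side.

Emit:
drive_tool --pt "-1 0 0 0 0 0 0" --pt "-2 0 0 0 0 0 0" --pt "-3 0 0 0 0 -1 0" --pt "-3 0 0 0 0 -2 0" --pt "-3 0 0 0 0 -3 0" --pt "-3 0 0 0 0 -4 0" --pt "-3 0 0 0 0 -5 0" --pt "-3 0 0 0 0 -6 0"

```text
time_s: 9.95
tool_pos: [0.4967, -0.042, 0.2172]
eef_rot: [-3.14, 0.001, 1.071]
contact_force: [-0.4, 0.3, -0.2]
width: 0.166
grip_force: 121.9
```

Emit:
drive_tool --pt "0 0 0 0 0 -1 0" --pt "0 0 0 0 0 -2 0" --pt "0 0 0 0 0 -3 0" --pt "0 0 0 0 0 -4 0" --pt "0 0 0 0 0 -5.25 0" --pt "0 0 0 0 0 -5.25 0" --pt "0 0 0 0 0 -5.25 0"

```text
time_s: 10.65
tool_pos: [0.4976, -0.0419, 0.2174]
eef_rot: [-3.141, -0.0, 1.796]
contact_force: [0.8, 0.8, 0.0]
width: 0.168
grip_force: 121.9
```

```bash
python3 -c "
from h import *
s=manip.sense();print(s['tool_pos'],s['eef_rot'],s['joints'].round(2))
c=shot('top','t7.png')
for n in('stored_spoon','spoon','box','lid'):
  for r in manip.regions_of(n,'top')[:4]:
    m,a,t,sd,k=axis(c,r['region'],.011 if 'spoon' in n else .04)
    print(n,round(r['confidence'],2),m.round(3),np.arctan2(a[1],a[0]).round(3),np.round(t,3),np.round(sd,3),c['img'][r['region']].mean(0).round())
print(inc([.6337,-.0505,.2],down(1.799)))
"
```

```text
[ 0.49761192 -0.04193718  0.21738755] [-3.14061520e+00 -1.62862675e-04  1.79579257e+00] [-0.22  0.18  1.71 -0.    1.25 -0.45]
stored_spoon 0.59 [0.674 0.01 ] 1.734 [-0.096  0.084] [-0.017  0.018] [189. 197. 200.]
spoon 0.94 [ 0.457 -0.504] -2.957 [-0.108  0.07 ] [-0.02   0.021] [ 47.  49. 199.]
spoon 0.86 [ 0.215 -0.304] 2.851 [-0.11   0.065] [-0.02   0.019] [ 55.  58. 231.]
spoon 0.57 [0.497 0.041] 1.838 [-0.037  0.038] [-0.017  0.014] [215. 223. 227.]
spoon 0.38 [0.776 0.012] 1.808 [-0.162  0.159] [-0.059  0.064] [ 98. 105. 115.]
box 0.6 [ 0.729 -0.009] 1.486 [-0.175  0.188] [-0.137  0.218] [ 89. 109. 135.]
lid 0.76 [0.766 0.011] 1.803 [-0.158  0.157] [-0.058  0.061] [ 98. 105. 115.]
[-9.690e-01  3.242e+00  4.400e-01 -1.000e-03  0.000e+00 -1.100e-02]
```

View pics/t7.png

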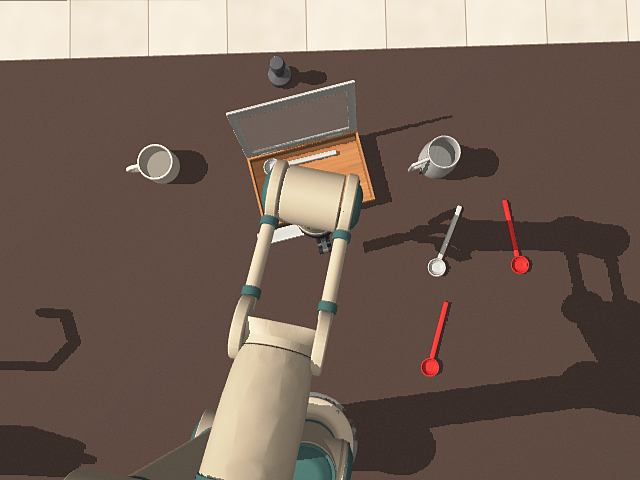

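The top view shows the lid open (225–357, 82–155) and the loose spoon unmoved at (437,268). The stored spoon lies at the hinge side, matching the 54 mm given. Next I go over the box.

Emit:
drive_tool --pt "-0.97 3.25 0 0 0 0 0" --pt "-0.97 3.25 0 0 0 0 0" --pt "-0.97 3.25 0 0 0 0 0" --pt "-0.97 3.25 1 0 0 0 0" --pt "-0.97 3.25 2 0 0 0 0" --pt "-0.97 3.25 2.5 0 0 0 0" --pt "-0.97 3.25 2.5 0 0 0 0"

```text
time_s: 11.6
tool_pos: [0.6316, -0.0498, 0.1135]
eef_rot: [-3.134, -0.003, 1.798]
contact_force: [-0.1, 0.2, -0.9]
width: 0.169
grip_force: 122.0
```

```bash
python3 -c "
from h import *
c=shot('wrist','w8.png');s=manip.sense();print(s['tool_pos'],s['eef_rot'])
C=np.array([.624,-.022]);ex=np.array([.974,.226]);ey=np.array([-.226,.974])
b=lambda p:np.array([(p-C)@ex,(p-C)@ey]).round(3)
r=manip.regions_of('stored_spoon','wrist')
for q in r[:3]:
  m,a,t,sd,k=axis(c,q['region'],.012); print('spoon',q['confidence'],b(m),np.arctan2(a[1],a[0]),b(m+a*t[0]),b(m+a*t[1]),c['img'][q['region']].mean(0).round(),q['point'])
# edge profile of the front wall / floor along box x, at several box y
g=cv2.cvtColor(c['img'],6)
for y in (.03,.06):
  for z,xs in((.04,np.arange(-.105,-.06,.003)),):
    P=np.c_[C+np.outer(xs,ex)+y*ey,np.full(len(xs),z)]; uv=proj(c,P).round().astype(int)
    print(y,[(round(x*1000),c['img'][v,u].tolist()) for x,(u,v) in zip(xs,uv) if 0<=u<640 and 0<=v<480])
print(inc([.6337,-.0505,.026],down(1.799)))
"
```

```text
[ 0.63331525 -0.05009199  0.11603075] [-3.13810517e+00 -1.42739077e-03  1.79812716e+00]
spoon 0.81 [0.053 0.049] 1.776613439288735 [ 0.05  -0.073] [0.054 0.107] [162. 173. 175.] [408.5, 78.0]
0.03 [(-105, [59, 67, 86]), (-102, [60, 71, 85]), (-99, [62, 72, 93]), (-96, [61, 69, 91]), (-93, [55, 70, 90]), (-90, [62, 74, 93]), (-87, [59, 73, 94]), (-84, [61, 127, 194]), (-81, [58, 126, 194]), (-78, [42, 71, 107]), (-75, [42, 70, 112]), (-72, [43, 78, 113]), (-69, [30, 64, 102]), (-66, [66, 130, 203]), (-63, [66, 132, 204])]
0.06 [(-105, [57, 67, 86]), (-102, [57, 68, 85]), (-99, [57, 69, 89]), (-96, [60, 72, 92]), (-93, [54, 68, 87]), (-90, [56, 66, 84]), (-87, [59, 71, 92]), (-84, [60, 132, 205]), (-81, [69, 134, 209]), (-78, [35, 71, 110]), (-75, [36, 68, 104]), (-72, [36, 71, 110]), (-69, [37, 65, 98]), (-66, [62, 128, 199]), (-63, [66, 137, 207])]
[ 2.000e-03 -2.400e-02  2.297e+00  1.000e-03  1.000e-03 -6.000e-03]
```

The box position is confirmed: the front wall's top lies at -85 to -80 mm. Next I lower the spatula.

Emit:
drive_tool --pt "0 0 0.6 0 0 0 0" --pt "0 0 1.2 0 0 0 0" --pt "0 0 1.7 0 0 0 0" --pt "0 0 2.1 0 0 0 0" --pt "0 0 2.2 0 0 0 0" --pt "0 0 2.2 0 0 0 0" --pt "0 0 2.2 0 0 0 0"

```text
time_s: 12.4
tool_pos: [0.6357, -0.0506, 0.0315]
eef_rot: [3.138, 0.002, 1.798]
contact_force: [0.3, -0.4, -0.7]
width: 0.165
grip_force: 121.9
```

```bash
python3 -c "
from h import *
s=manip.sense();print(inc([.6337,-.0505,.0256],down(1.799)),s['tool_pos'],s['contact_force'],s['ft_torque'])
"
```

```text
[ 0.013 -0.048  0.148  0.023  0.011 -0.004] [ 0.63567332 -0.05055229  0.03151866] [ 0.31301321 -0.39372509 -0.7369051 ] [-0.01898314 -0.01818332  0.01823262]
```

Emit:
drive_tool --pt "0 0 0.08 0 0 0 0" --pt "0 0 0.15 0 0 0 0" --pt "0 0 0.15 0 0 0 0" --pt "0 0 0.15 0 0 0 0"

```text
time_s: 12.8
tool_pos: [0.6353, -0.0505, 0.0258]
eef_rot: [3.139, 0.001, 1.799]
contact_force: [-1.4, -0.1, 7.3]
width: 0.167
grip_force: 123.2
```

Emit:
drive_tool --pt "0 0 0 0 0 0 0.35" --pt "0 0 0 0 0 0 0.35" --pt "0 0 0 0 0 0 0.35" --pt "0 0 -1 0 0 0 0.35" --pt "0 0 -2 0 0 0 0.35" --pt "0 0 -3 0 0 0 0.35" --pt "0 0 -4 0 0 0 0.35" --pt "0 0 -4 0 0 0 0.35"

```text
time_s: 13.6
tool_pos: [0.6379, -0.0509, 0.1902]
eef_rot: [3.13, 0.005, 1.799]
contact_force: [0.6, -0.4, -0.1]
width: 0.351
grip_force: 0.0
```

```bash
cat >> h.py <<'E'
C=np.array([.624,-.022]);ex=np.array([.974,.226]);ey=np.array([-.226,.974])
b=lambda p:np.array([(p-C)@ex,(p-C)@ey]).round(3)
E
python3 -c "
from h import *
c=shot('wrist');s=manip.sense();print(s['tool_pos'],s['eef_rot'])
for n in('spatula','stored_spoon'):
 for q in manip.regions_of(n,'wrist')[:2]:
  m,a,t,sd,k=axis(c,q['region'],.013); print(n,q['confidence'],b(m),np.arctan2(a[1],a[0])-.228,b(m+a*t[0]),b(m+a*t[1]))
# loose spoon: origin from top measurement (bowl end .387,-.310; yaw 2.75)
d=np.array([np.cos(2.75),np.sin(2.75)]); o=np.array([.387,-.310])-d*.082; print('spoon origin',o, (np.array([.555,-.379])+d*.1))
print(inc([*o,.2],down(2.75)))
"
```

```text
[ 0.63612495 -0.05059167  0.18707148] [3.13508800e+00 2.95519542e-03 1.79857159e+00]
spatula 0.86 [0.005 0.017] 1.5727909275889285 [ 0.005 -0.101] [0.004 0.098]
stored_spoon 0.63 [0.053 0.046] 1.551951504571472 [ 0.051 -0.072] [0.054 0.106]
spoon origin [ 0.4627928 -0.3412962] [ 0.46256976 -0.3408339 ]
[-6.125e+00 -5.805e+00 -4.190e-01 -5.000e-03 -5.000e-03 -6.814e+00]
```

The spatula lies straight at box x = 5 mm, spanning y = -101 to 98 mm. Next is the loose spoon.

Emit:
drive_tool --pt "-6.1 -5.8 -0.3 0 0 -1 1" --pt "-6.1 -5.8 -0.3 0 0 -2 1" --pt "-6.1 -5.8 -0.3 0 0 -3 1" --pt "-6.1 -5.8 -0.3 0 0 -4 1" --pt "-6.1 -5.8 -0.3 0 0 -5 1" --pt "-6.1 -5.8 -0.3 0 0 -6 1" --pt "-6.1 -5.8 -0.3 0 0 -6.8 1" --pt "-6.1 -5.8 -0.3 0 0 -6.8 1"

```text
time_s: 14.55
tool_pos: [0.4598, -0.3447, 0.1936]
eef_rot: [-3.14, -0.004, 2.744]
contact_force: [0.7, 0.3, 0.3]
width: 1.002
grip_force: 0.0
```

Emit:
drive_tool --pt "0 0 0 0 0 0 0.7" --pt "0 0 0 0 0 0 0.7" --pt "0 0 0 0 0 0 0.7" --newtons 50

```text
time_s: 14.85
tool_pos: [0.4637, -0.3388, 0.1949]
eef_rot: [3.141, -0.001, 2.749]
contact_force: [-0.1, 0.3, -0.3]
width: 0.7
grip_force: 0.0
```

```bash
python3 -c "
from h import *
c=shot('wrist','w9.png');s=manip.sense();print(s['tool_pos'],s['eef_rot'],s['joints'].round(2))
for q in manip.regions_of('spoon','wrist')[:3]:
  m,a,t,sd,k=axis(c,q['region'],.008); print(q['confidence'],m.round(3),np.arctan2(a[1],a[0]),(m+a*t[0]).round(3),(m+a*t[1]).round(3),c['img'][q['region']].mean(0).round())
print(inc([.463,-.341,.1],down(2.75)))
"
```

```text
[ 0.46388432 -0.33891177  0.19518238] [ 3.14100809e+00 -8.71177429e-04  2.74974706e+00] [-0.75  0.31  1.59  0.    1.24 -1.93]
0.95 [ 0.438 -0.506] -2.927570609582378 [ 0.528 -0.486] [ 0.386 -0.517] [ 34.  44. 249.]
0.82 [ 0.442 -0.331] 2.7371818563155967 [ 0.551 -0.377] [ 0.386 -0.307] [223. 229. 230.]
0.75 [ 0.311 -0.332] 2.8840032586433972 [ 0.325 -0.336] [ 0.298 -0.328] [ 33.  42. 245.]
[ 1.000e-03 -5.400e-02  2.384e+00  3.000e-03 -4.000e-03 -2.000e-03]
```

Emit:
drive_tool --pt "0 -0.05 1 0 0 0 0.5" --pt "0 -0.05 2 0 0 0 0.5" --pt "0 -0.05 3 0 0 0 0.5" --pt "0 -0.05 3.8 0 0 0 0.5" --pt "0 -0.05 4.2 0 0 0 0.5" --pt "0 -0.05 4.3 0 0 0 0.5" --pt "0 -0.05 4.3 0 0 0 0.5" --pt "0 -0.05 4.3 0 0 0 0.5"

```text
time_s: 15.75
tool_pos: [0.4636, -0.3426, 0.0248]
eef_rot: [-3.141, 0.002, 2.749]
contact_force: [-0.3, 0.7, -0.6]
width: 0.495
grip_force: 0.0
```

```bash
python3 -c "
from h import *
print(inc([.463,-.341,.020],down(2.75)),manip.sense()['tool_pos'])"
```

```text
[ 0.029  0.031  0.12  -0.006  0.016 -0.01 ] [ 0.46356341 -0.34259124  0.02481875]
```

Emit:
drive_tool --pt "0 0 0.12 0 0 0 0.4" --pt "0 0 0.12 0 0 0 0" --pt "0 0 0.12 0 0 0 0" --pt "0 0 0.12 0 0 0 0" --pt "0 0 0.12 0 0 0 0" --pt "0 0 0.12 0 0 0 0" --pt "0 0 0.12 0 0 0 0"

```text
time_s: 16.45
tool_pos: [0.4627, -0.3424, 0.0195]
eef_rot: [-3.141, 0.001, 2.748]
contact_force: [-1.4, 1.4, 5.2]
width: 0.12
grip_force: 50.2
```

Emit:
drive_tool --pt "0 0 0 0 0 0 0" --pt "0 0 0 0 0 0 0" --pt "0 0 -0.2 0 0 0 0" --pt "0 0 -1 0 0 0 0" --pt "0 0 -2 0 0 0 0" --pt "0 0 -3 0 0 0 0" --pt "0 0 -4 0 0 0 0" --pt "0 0 -4 0 0 0 0" --newtons 80

```text
time_s: 17.25
tool_pos: [0.4652, -0.3447, 0.1851]
eef_rot: [-3.137, 0.012, 2.748]
contact_force: [-0.1, -0.5, 0.1]
width: 0.102
grip_force: 78.5
```

```bash
python3 -c "
from h import *
c=shot('wrist');s=manip.sense();T=Ro.from_euler('xyz',s['eef_rot']).as_matrix();print(s['tool_pos'],s['eef_rot'],s['joints'].round(2))
for q in manip.regions_of('spoon','wrist')[:3]:
  m,a,t,sd,k=axis(c,q['region'],s['tool_pos'][2]-.012); e=[(T.T@(np.r_[p,s['tool_pos'][2]-.012]-s['tool_pos'])).round(3) for p in(m+a*t[0],m+a*t[1])]
  print(q['confidence'],e,np.arctan2(a[1],a[0])-s['eef_rot'][2],c['img'][q['region']].mean(0).round())
# target: spoon box x=-43mm, origin y=+9 mm
P=C-.043*ex+.009*ey; print(P,inc([*P,.18],down(1.799)))
"
```

```text
[ 0.46388355 -0.34352638  0.1821952 ] [-3.13889707  0.00670523  2.74798935] [-0.76  0.32  1.61 -0.    1.2  -1.93]
0.85 [array([-0.02 , -0.041,  0.012]), array([ 0.047, -0.087,  0.012])] -5.6788307548205115 [ 31.  38. 216.]
0.78 [array([-0.067, -0.   ,  0.012]), array([ 0.083, -0.   ,  0.011])] 0.0007860299910169566 [210. 219. 219.]
0.68 [array([ 0.105, -0.021,  0.011]), array([ 0.114, -0.022,  0.011])] 0.13562384467038813 [ 29.  37. 235.]
[ 0.580084 -0.022952] [ 3.520e-01  8.501e+00 -1.100e-02  1.000e-03  1.600e-02  6.797e+00]
```

The spoon is held straight with its bowl end 83 mm ahead. I carry it over the box.

Emit:
drive_tool --pt "0.35 8.5 0 0 0 1 0" --pt "0.35 8.5 0 0 0 2 0" --pt "0.35 8.5 0 0 0 3 0" --pt "0.35 8.5 0 0 0 4 0" --pt "0.35 8.5 0 0 0 5 0" --pt "0.35 8.5 0 0 0 6 0" --pt "0.35 8.5 0 0 0 6.8 0" --pt "0.35 8.5 0 0 0 6.8 0"

```text
time_s: 18.15
tool_pos: [0.5799, -0.0176, 0.1765]
eef_rot: [-3.139, -0.004, 1.801]
contact_force: [-0.4, -0.5, -1.2]
width: 0.101
grip_force: 78.6
```

Emit:
drive_tool --pt "0 0 0 0 0 0 0" --pt "0 0 0 0 0 0 0"

```text
time_s: 18.35
tool_pos: [0.5789, -0.0236, 0.1774]
eef_rot: [-3.138, -0.0, 1.799]
contact_force: [0.0, -0.2, -0.1]
width: 0.103
grip_force: 78.6
```

```bash
python3 -c "
from h import *
s=manip.sense();print(inc([.5801,-.023,.08],down(1.799)),s['tool_pos'])
c=shot('wrist')
for n in('spatula','spoon'):
 for q in manip.regions_of(n,'wrist')[:3]:
  m,a,t,sd,k=axis(c,q['region'],.013); print(n,q['confidence'],b(m),np.arctan2(a[1],a[0])-.228,b(m+a*t[0]),b(m+a*t[1]))
"
```

```text
[ 6.000e-03  4.100e-02  2.435e+00 -2.400e-02 -1.000e-03  2.000e-03] [ 0.57886489 -0.02355023  0.17742134]
spatula 0.7 [0.005 0.014] 1.5650643642125446 [ 0.004 -0.103] [0.006 0.098]
spatula 0.32 [-0.045  0.006] 1.5691530630992199 [-0.045 -0.212] [-0.045  0.096]
spoon 0.68 [-0.045  0.005] 1.5692701642578901 [-0.045 -0.214] [-0.045  0.096]
```

Emit:
drive_tool --pt "0 0.04 1 0 0 0 0" --pt "0 0.04 2 0 0 0 0" --pt "0 0.04 2.8 0 0 0 0" --pt "0 0.04 3.3 0 0 0 0" --pt "0 0.04 3.6 0 0 0 0" --pt "0 0.04 3.65 0 0 0 0" --pt "0 0.04 3.65 0 0 0 0"

```text
time_s: 19.2
tool_pos: [0.582, -0.0232, 0.0333]
eef_rot: [3.141, 0.0, 1.798]
contact_force: [-0.0, -0.0, 0.1]
width: 0.106
grip_force: 78.6
```

```bash
python3 -c "
from h import *
s=manip.sense();print(inc([.5801,-.023,.0245],down(1.799)),s['tool_pos'],s['contact_force'])"
```

```text
[ 0.015 -0.046  0.221  0.006  0.003 -0.009] [ 0.58203396 -0.02317532  0.03333804] [-0.02665941 -0.04350266  0.09425673]
```

Emit:
drive_tool --pt "0 -0.04 0.1 0 0 0 0" --pt "0 -0.04 0.18 0 0 0 0" --pt "0 -0.04 0.22 0 0 0 0" --pt "0 -0.04 0.22 0 0 0 0" --pt "0 -0.04 0.22 0 0 0 0"

```text
time_s: 19.7
tool_pos: [0.5802, -0.0229, 0.0247]
eef_rot: [3.141, 0.0, 1.799]
contact_force: [-0.7, -0.8, 4.6]
width: 0.102
grip_force: 79.1
```

Emit:
drive_tool --pt "0 0 0 0 0 0 0.28" --pt "0 0 0 0 0 0 0.28" --pt "0 0 0 0 0 0 0.28" --pt "0 0 -0.5 0 0 0 0.28" --pt "0 0 -1.5 0 0 0 0.28" --pt "0 0 -2.5 0 0 0 0.28" --pt "0 0 -3.5 0 0 0 0.28" --pt "0 0 -4.5 0 0 0 0.28"

```text
time_s: 20.5
tool_pos: [0.5797, -0.0228, 0.2055]
eef_rot: [-3.141, 0.0, 1.799]
contact_force: [-0.5, -0.3, -0.4]
width: 0.284
grip_force: 0.0
```

Emit:
drive_tool --pt "0 -1 0 0 0 0 0.28" --pt "0 -2 0 0 0 0 0.28" --pt "0 -2 0 0 0 0 0.28" --pt "0 -2 0 0 0 0 0.28"

```text
time_s: 20.9
tool_pos: [0.5016, -0.041, 0.2043]
eef_rot: [3.141, 0.0, 1.798]
contact_force: [1.3, -0.6, 0.3]
width: 0.278
grip_force: 0.0
```

```bash
python3 -c "
from h import *
for cam in('wrist','top'):
 c=shot(cam)
 for n in('spatula','spoon','lid'):
  for q in manip.regions_of(n,cam)[:4]:
   m,a,t,sd,k=axis(c,q['region'],.013); print(cam,n,round(q['confidence'],2),b(m),np.arctan2(a[1],a[0])-.228,b(m+a*t[0]),b(m+a*t[1]),c['img'][q['region']].mean(0).round())
"
```

```text
wrist spatula 0.92 [0.003 0.014] 1.57594745539916 [ 0.004 -0.103] [0.003 0.099] [145. 165. 187.]
wrist spatula 0.42 [ 0.135 -0.056] 1.7488392652203613 [ 0.167 -0.238] [0.099 0.14 ] [101. 110. 115.]
wrist spoon 0.93 [-0.043  0.032] 1.5547216082464217 [-0.045 -0.085] [-0.042  0.094] [193. 204. 207.]
wrist spoon 0.76 [-0.402 -0.201] 2.623474063233395 [-0.368 -0.22 ] [-0.435 -0.182] [ 28.  36. 234.]
wrist spoon 0.65 [0.052 0.043] 1.5323395299900524 [ 0.048 -0.073] [0.055 0.107] [180. 191. 195.]
wrist spoon 0.56 [ 0.134 -0.056] 1.748717429135176 [ 0.167 -0.238] [0.099 0.141] [101. 109. 115.]
wrist lid 0.77 [ 0.135 -0.057] 1.7486868202723789 [ 0.167 -0.238] [0.099 0.14 ] [101. 110. 116.]
top spatula 0.41 [ 0.006 -0.081] 1.4230450548144353 [ 0.003 -0.102] [ 0.01  -0.055] [ 53.  77. 119.]
top spoon 0.82 [-0.273 -0.431] -3.179933057626046 [-0.162 -0.435] [-0.343 -0.428] [ 48.  51. 207.]
top spoon 0.79 [-0.461 -0.183] 2.634966533602162 [-0.363 -0.238] [-0.519 -0.151] [ 56.  58. 232.]
top lid 0.62 [ 0.154 -0.   ] 1.5653229374824529 [ 0.154 -0.161] [0.155 0.161] [ 98. 105. 115.]
```

```bash
python3 -c "
from station import manip
print(manip.sign_off())"
```

```text
the job is handed in; nothing more can be done
None
```

I levered the lid open with the spatula blade to about 1.8 rad and laid the spatula, then the loose spoon, flat on the box floor. The last wrist-camera check showed both parallel to the stored spoon, blade and bowl at its bowl end, none touching, and I handed the job in with no verdict returned.

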